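# Load the specimen carrier and hold it over the code reader

### The arm

A 6-joint arm with a two-finger parallel gripper is mounted at the origin on the work surface. World frame = base frame: x ahead of the robot, y to its left, z up, the work surface at z = 0. Lengths are in m, angles in rad, forces in N, time in s.
With the tool pointing down it reaches from about 0.325 to 0.775 m from the base axis. Payload 5.5 kg.
Tool frame: the origin (TCP) lies at the centre of the arm's flange, where the gripper is bolted on; the fingertips stand 182 mm ahead of it and the grasp point (between the pads) lies 163 mm ahead of it; z points along the fingers, y is the direction in which the jaws open and shut (so a half turn about z gives the same grasp; the last joint's range is limited). The gripper opens to 88 mm and grips with 3 to 60 N. Pads are 20 mm wide; open, the fingers measure 115 mm over their backs; the gripper's body (75 mm by 178 mm) begins 61 mm behind the grasp point.
Start: joints at [-0.057, 0.091, 1.231, -0, 1.82, -0.057], TCP at [0.6, -0, 0.405] pointing down, gripper open.
Joint ranges: [-2.87, 2.87], [-0.86, 2.18], [0.17, 2.46], [-1.51, 4.65], [0.06, 2.69], [-2.65, 2.65]. Speed limits (rad/s): [2.57, 2.57, 3.01, 3.14, 3.14, 3.14].

### API

Orientations are given as [roll, pitch, yaw] about the fixed x, y, z axes, in that order (R = Rz(yaw) Ry(pitch) Rx(roll)).
In Python, from workcell import * gives the robot as it stands. The module is installed in compiled form; this text tells all that it offers.
- The arm moves only by the tool arm_command, never from a script. Its argument "moves" is a list of rows, each a list of 3 entries, a list of its own where there are three numbers: the opening, from -1 (shut) to 1 (fully open), then the shift along the world's x, y, z in mm, then the turn about the world's z in rad. In form: [[claw, [x, y, z], spin], ...]. A call has exactly 5 rows; each row is the pose to reach, as a shift and turn from the pose commanded when the call began; what a row does not reach only later rows make up. A row lasts 1/8 s, in which the tool goes at most 62.5 mm and 10.7 degrees, less where a joint would pass 70% of its speed; a pose out of reach is approached as far as the arm can. A call with a gripper value outside its range is refused whole. The fingers move at their own pace and stop on an object; "force" is the grip in N (left out, the last holds). Time passes only in rows, so rows that repeat a pose let the fingers close, or fill a call up. It gives the time, the measured TCP pose, the force and the opening at its end, in the units of the state.
- sense(): the state, without advancing time (a new reading comes with each control period).
- read_camera(name): name is "scene" or "side" or "wrist"; returns a dict with "image" (420x560x3 uint8, red, green, blue), "z_map" (420x560 float32, m along the optical axis (not along the pixel's ray), 0 where there is no reading), "K" (3x3 intrinsics, pixels), "rvec" (rotation vector, rad) and "tvec" (3), from world to camera coordinates, as OpenCV has them; the wrist camera has in their place "tool_from_camera" (4x4, takes a point from camera to tool coordinates, whose origin is the TCP and whose axes are the flange's). Camera axes: x right, y down, z forward; pixel columns grow to the right and rows downward; lengths in m; the calibration is good to about 2 mm. The wrist camera is an equidistant fisheye: a pixel r from the principal point sees the ray r / f radians off the axis. A picture is of the moment at which its call begins: read the wrist's pose just before it.
- hand_in(): hands the job in, once; it reports no verdict.
The state is a dict: "time_s": time; "q": joint angles; "joint_vel": joint speeds; "joint_efforts": joint torques, N m; "ee_pos": TCP position; "orientation": TCP orientation; "force": force on the tool from outside, world axes, zero at the start; "torque": the same for the moment, N m; "opening": opening from 0.0 (shut) to 1.0 (fully open).
Only numpy, scipy, OpenCV 4.12 (cv2) and the standard library are available. Lean on these libraries where they do the work, as an engineer would, in place of code of your own. Each camera call takes 0.05 s, during which the arm holds its last target.

### The job

Take the orange specimen out of the compartmented tray and stand it fully down in the empty, orange-framed pocket of the dark blue carrier. Then lift the carrier by its upright handle off its stand and, with both specimens still seated, hold it level and still over the middle of the code reader's window, its underside about 8 cm above the glass and its long side along the reader's long side; finish like that, still holding it, do not put it down. Keep the carrier level all the while, and leave the other specimens, the jar and the beaker alone.

Things in the scene. Friction and masses are not known exactly. Their poses are not given: they have to be found in the camera images.
- orange_center (a point): Orange test specimen, a cylinder 20 mm in diameter and 60 mm tall, standing upright in one compartment of the tray (any of the four, not always in its middle), beginning on the tray floor 5 mm above the bench; this is the one to load, about 35 g. The point is its centre, half-way up, 30 mm above its underside; z along its axis.
- blue_center (a point): Blue test specimen, a cylinder 20 mm in diameter and 60 mm tall, standing upright in one compartment of the tray (any of the four, not always in its middle), beginning on the tray floor 5 mm above the bench; leave it alone. The point is its centre, half-way up, 30 mm above its underside; z along its axis.
- white_center (a point): White test specimen, a cylinder 20 mm in diameter and 60 mm tall, standing upright in one compartment of the tray (any of the four, not always in its middle), beginning on the tray floor 5 mm above the bench; leave it alone. The point is its centre, half-way up, 30 mm above its underside; z along its axis.
- black_center (a point): Black test specimen, a cylinder 20 mm in diameter and 60 mm tall, standing upright in one compartment of the tray (any of the four, not always in its middle), beginning on the tray floor 5 mm above the bench; leave it alone. The point is its centre, half-way up, 30 mm above its underside; z along its axis.
- grey_center (a point): Grey test specimen, same cylinder 20 mm by 60 mm, already standing in the carrier's other pocket; it travels with the carrier. The point is its centre, half-way up; z along its axis.
- tray_floor (a point): Blue-grey fixed tray, 135 x 135 mm and 18 mm high, walls and the two crossed dividers 4 mm thick, four square compartments about 62 mm wide centred 33 mm from the middle lines. It may stand to the robot's left or right. The point is the centre of its floor, 5 mm above the bench; x and y along its walls, z up.
- carrier_handle (a point): Loose blue carrier, 0.3 kg, resting on the stand: a plate 160 (x) x 60 (y) x 18 mm with an upright aluminium handle blade in the middle, 40 mm long (x), 12 mm thick (y), rising 66 mm above the plate's top. The point is on the blade, 66 mm above the carrier's underside, 18 mm below the blade's top: pinch it here across its thickness (along y). x along the long side, towards the empty pocket; z up.
- carrier_pocket (a point): The carrier's empty pocket, round, 28 mm in diameter, 14 mm deep, in an orange frame, 55 mm from the handle's middle. The point is the centre of its mouth, level with the plate's top (18 mm above the carrier's underside); axes as the carrier's. A seated specimen's centre is 16 mm above this point.
- carrier_pocket_b (a point): The carrier's other pocket, of the same size, with the grey specimen in it, 55 mm from the handle's middle on the other side. The point is the centre of its mouth; axes as the carrier's.
- stand_top (a point): Fixed low stand under the carrier: a block 120 x 46 mm whose top is 30 mm above the bench on a dark base 150 x 66 mm. The point is the centre of its top, on which the carrier's underside rests; x along its long side, z up.
- reader_window (a point): Fixed reader, a low navy box 180 (x) x 110 (y) mm, 35 mm high, with a dark glass window 130 x 60 mm in an orange frame on its top. It stands on the side of the robot where the tray is not. The point is the centre of the glass, 35 mm above the bench; x along its long side, z up.
- jar_center (a point): Small closed amber jar, 40 mm in diameter and 50 mm high, on the bench; a bystander. The point is its centre, half-way up.
- beaker_center (a point): Open glass beaker, 64 mm in diameter and 80 mm high, on the bench beyond the stand; a bystander. The point is its centre, half-way up.
Things that resemble listed ones, but are neither listed nor needed, are in the scene too. What is shaped like the part that bears stand_top but yellow is not meant.

How it is judged:
On the way, in this order (a step that is already met when the one before it is completed fails the run):
1. the orange specimen stands fully down in the empty pocket, let go, with the carrier still on its stand (horizontal distance between orange_center and carrier_pocket below 0.009 m and z of orange_center in the frame of carrier_pocket between 0.01 and 0.021 m and angle between the z axis of orange_center and the z axis of carrier_pocket, either way round below 0.2 rad and contact force between the fingers and orange below 0.2 N and z of carrier_handle in the frame of stand_top below 0.072 m), for 0.2 s.
2. the carrier is lifted at least 25 mm clear of its stand by the fingers (z of carrier_handle in the frame of stand_top above 0.091 m and contact force between the fingers and carrier above 1 N and contact force between carrier and stand below 0.1 N), for 0.1 s.
At the end, for the whole second after the job is handed in: Fingers alone hold the carrier still (20 mm/s, 0.15 rad/s), level within 0.12 rad, handle within 30 mm of the window centre, underside 50-110 mm above the glass, long side within 0.2 rad of the reader's; both specimens fully down in their pockets (9 mm off axis at most), not touched (horizontal distance between orange_center and carrier_pocket below 0.009 m and z of orange_center in the frame of carrier_pocket between 0.01 and 0.021 m and angle between the z axis of orange_center and the z axis of carrier_pocket, either way round below 0.2 rad and horizontal distance between grey_center and carrier_pocket_b below 0.009 m and z of grey_center in the frame of carrier_pocket_b between 0.01 and 0.021 m and angle between the z axis of grey_center and the z axis of carrier_pocket_b, either way round below 0.2 rad and horizontal distance between carrier_handle and reader_window below 0.03 m and z of carrier_handle in the frame of reader_window between 0.116 and 0.176 m and angle between carrier_handle's own z axis and vertical below 0.12 rad and angle between the x axis of carrier_handle and the x axis of reader_window, either way round below 0.2 rad and linear speed of carrier below 0.02 m/s and angular speed of carrier below 0.15 rad/s and contact force between the fingers and carrier above 1 N and contact force between carrier and stand below 0.1 N and contact force between carrier and reader below 0.1 N and contact force between the fingers and orange below 0.2 N and contact force between the fingers and grey below 0.2 N); the arm keeps its last pose, push and grip.
It fails at once if the carrier is tipped by more than 0.35 rad (angle between carrier_handle's own z axis and vertical above 0.35 rad).
It fails at once if another specimen in the tray is moved by more than 25 mm (distance of any of blue_center, white_center, black_center from where it was at the start of the episode above 0.025 m).
It fails at once if the jar or the beaker is moved by more than 25 mm (distance of any of jar_center, beaker_center from where it was at the start of the episode above 0.025 m).
It also fails if it takes over 58 s, if anything falls off the work surface, if the arm or the gripper's body presses on something with over 40 N, if the wrist force passes 120 N, or if a joint passes its speed limit or range.

## Working session

There is one attempt and no reset: what is moved stays moved. The work goes in short steps, Python scripts to look and compute and a tool call to move; the robot and the scene stay as the last step left them, time stands still between calls to the robot, and variables do not carry over. Pictures are saved under pics/ and viewed, and the job is handed in when it is done.

Besides the shell and the picture viewer there is one more tool, called after "Request:" as name([rows], argument=value, ...), one row to a line, values as JSON. arm_command: Moves the arm, as the interface text tells. Its arguments: {"type":"object","properties":{"moves":{"type":"array"},"force":{"type":"number"}},"required":["moves"]}

```bash
mkdir -p pics
cat > h.py <<'E'
from workcell import *
import numpy as np, cv2
def grab(n,f):
    s=sense(); c=read_camera(n); np.savez(f'{n}_{f}.npz',**{k:np.array(v) for k,v in c.items()},ee=s['ee_pos'],ori=s['orientation'])
    cv2.imwrite(f'pics/{n}_{f}.png',c['image'][:,:,::-1]); return c
def load(n,f): return dict(np.load(f'{n}_{f}.npz'))
def plane(c,u,v,z):
    K=c['K'];R,_=cv2.Rodrigues(c['rvec']);t=c['tvec'].reshape(3)
    d=R.T@np.linalg.inv(K)@np.array([u,v,1.]);o=-R.T@t
    return o+d*(z-o[2])/d[2]
def cloud(c):
    K=c['K'];R,_=cv2.Rodrigues(c['rvec']);t=c['tvec'].reshape(3)
    v,u=np.mgrid[:420,:560];z=c['z_map']
    p=np.stack([(u-K[0,2])/K[0,0]*z,(v-K[1,2])/K[1,1]*z,z],-1)
    return (p-t)@R
E
python3 - <<'E'
from h import *
for n in ['scene','side','wrist']: grab(n,'0')
s=sense();print(s['time_s'],s['ee_pos'],s['orientation'],s['opening'])
E
```

```text
0.15 [ 6.00052565e-01 -2.54873265e-05  4.03795204e-01] [-3.14012350e+00 -6.78382739e-05  1.57072419e+00] 0.9995878498813632
```

View pics/scene_0.png

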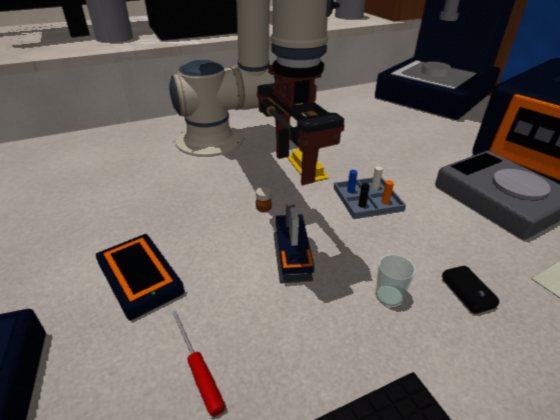

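View pics/side_0.png

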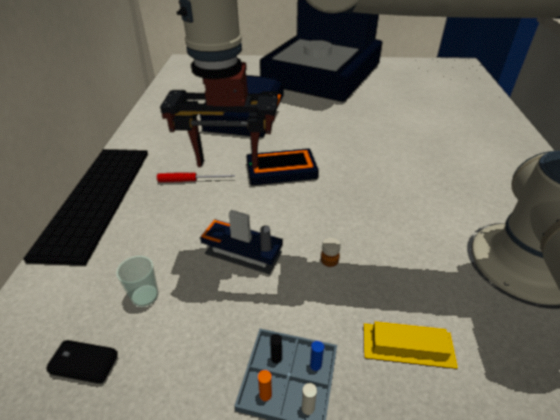

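View pics/wrist_0.png

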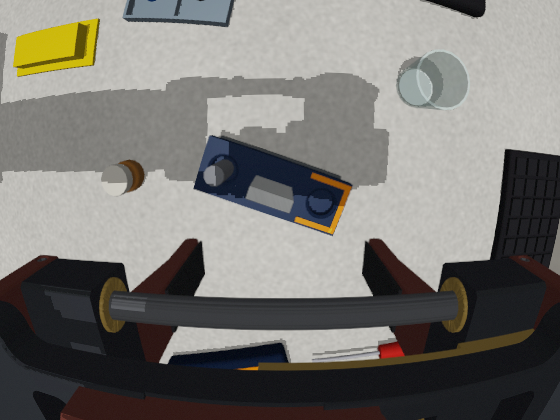

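The scene view shows the tray at about (370,197) with orange at (388,192), blue (352,181), black (364,195) and white (378,178). The carrier is at (293,245) with its orange-framed pocket at the near end, the reader at (140,270), the jar at (263,200) and the beaker at (394,280). The yellow stand-like block at (308,165) is a distractor.

```bash
cat >> h.py <<'E'
from scipy.spatial.transform import Rotation as Ro
def wrays(c,uv):
    uv=np.atleast_2d(uv).astype(float);K=c['K']
    x=(uv[:,0]-K[0,2])/K[0,0];y=(uv[:,1]-K[1,2])/K[1,1];r=np.hypot(x,y)+1e-9
    d=np.stack([np.sin(r)*x/r,np.sin(r)*y/r,np.cos(r)],1)
    T=c['tool_from_camera'];R=Ro.from_euler('xyz',c['ori']).as_matrix()
    return R@T[:3,3]+c['ee'], d@(R@T[:3,:3]).T
def wplane(c,uv,z):
    o,d=wrays(c,uv); return o+d*((z-o[2])/d[:,2])[:,None]
def wcloud(c):
    v,u=np.mgrid[:420,:560];o,d=wrays(c,np.stack([u.ravel(),v.ravel()],1))
    K=c['K'];r=np.hypot((u-K[0,2])/K[0,0],(v-K[1,2])/K[1,1]).ravel()
    s=c['z_map'].ravel()/np.cos(r); return (o+d*s[:,None]).reshape(420,560,3)
E
python3 - <<'E'
from h import *
for n in ['scene','side','wrist']:
    c=load(n,'0');P=wcloud(c) if n=='wrist' else cloud(c)
    hsv=cv2.cvtColor(c['image'],cv2.COLOR_RGB2HSV)
    ok=(c['z_map']>0)&(P[...,0]>.25)&(P[...,0]<.85)&(abs(P[...,1])<.5)
    print(n,'bench z',np.median(P[ok][:,2]))
    H,S,V=hsv[...,0],hsv[...,1],hsv[...,2]
    m=dict(orange=(H>=5)&(H<=16)&(S>170)&(V>110),blue=(H>105)&(H<122)&(S>190)&(V>110),navy=(H>100)&(H<130)&(S>120)&(V<110),traygrey=(H>95)&(H<115)&(S>50)&(S<150)&(V>60)&(V<190),yellow=(H>20)&(H<33)&(S>180))
    for k,mm in m.items():
        mm=mm&ok&(P[...,2]>.003)&(P[...,2]<.16)
        nn,l,st,ce=cv2.connectedComponentsWithStats(mm.astype(np.uint8))
        for i in range(1,nn):
            if st[i,4]>25:
                q=P[l==i];print(k,ce[i].round(),st[i,4],'lo',np.percentile(q,3,axis=0).round(3),'hi',np.percentile(q,97,axis=0).round(3))
E
```

```text
scene bench z 0.0022723103428417294
orange [388. 190.] 113 lo [0.51  0.294 0.013] hi [0.526 0.306 0.067]
orange [137. 270.] 874 lo [ 0.449 -0.342  0.034] hi [ 0.6   -0.246  0.038]
orange [287. 262.] 97 lo [ 0.616 -0.041  0.048] hi [ 0.663 -0.013  0.052]
navy [352. 183.] 147 lo [0.417 0.242 0.007] hi [0.449 0.257 0.063]
navy [292. 242.] 834 lo [ 0.52  -0.024  0.036] hi [0.645 0.048 0.051]
navy [143. 288.] 1503 lo [ 0.46  -0.354  0.012] hi [ 0.621 -0.231  0.036]
navy [131. 265.] 72 lo [ 0.501 -0.318  0.035] hi [ 0.528 -0.287  0.038]
navy [146. 274.] 217 lo [ 0.521 -0.303  0.035] hi [ 0.58  -0.261  0.038]
navy [298. 270.] 139 lo [ 0.655 -0.044  0.035] hi [0.673 0.007 0.047]
navy [ 18. 362.] 3799 lo [ 0.596 -0.495  0.019] hi [ 0.752 -0.46   0.074]
traygrey [366. 199.] 805 lo [0.412 0.204 0.004] hi [0.552 0.331 0.021]
yellow [299. 163.] 109 lo [0.251 0.173 0.006] hi [0.302 0.196 0.033]
yellow [320. 172.] 135 lo [0.317 0.198 0.006] hi [0.357 0.232 0.033]
side bench z 0.0005568944911728378
orange [286. 162.] 381 lo [ 0.446 -0.344  0.03 ] hi [ 0.583 -0.244  0.035]
orange [216. 224.] 65 lo [ 
[... 1227 characters left out ...]
102 lo [ 0.513 -0.026  0.032] hi [0.654 0.047 0.048]
navy [233. 357.] 1789 lo [ 0.438 -0.257  0.006] hi [ 0.597 -0.224  0.032]
traygrey [133.  19.] 28 lo [0.403 0.215 0.004] hi [0.423 0.219 0.015]
traygrey [153.  19.] 48 lo [0.425 0.209 0.004] hi [0.456 0.215 0.015]
traygrey [205.  22.] 50 lo [0.495 0.196 0.003] hi [0.523 0.202 0.016]
traygrey [213. 151.] 526 lo [0.512 0.027 0.045] hi [0.541 0.059 0.048]
traygrey [219. 159.] 38 lo [0.525 0.033 0.031] hi [0.534 0.039 0.066]
traygrey [281. 209.] 1063 lo [ 0.534 -0.031  0.045] hi [ 0.65  -0.001  0.048]
traygrey [319. 204.] 265 lo [ 0.628 -0.022  0.031] hi [ 0.65  -0.006  0.034]
yellow [63. 46.] 2764 lo [0.254 0.172 0.003] hi [0.351 0.227 0.03 ]
```

Run:
```python
from h import *
a=load('side','0')['image'][320:420,220:350,::-1];b=load('wrist','0')['image'][120:245,170:370,::-1]
a=cv2.resize(a,None,fx=4,fy=4,interpolation=2);b=cv2.resize(b,None,fx=3,fy=3,interpolation=2)
cv2.imwrite('pics/cropA.png',a);cv2.imwrite('pics/cropB.png',b)
```

```text
(no output)
```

View pics/cropA.png

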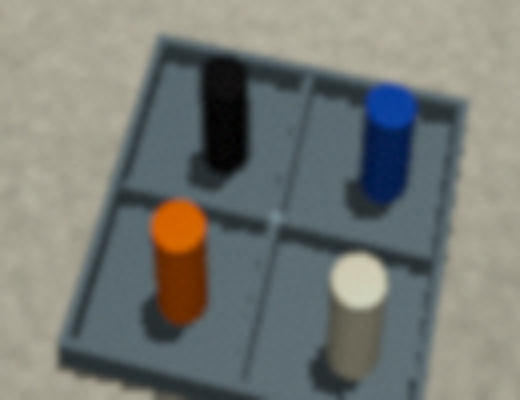

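View pics/cropB.png

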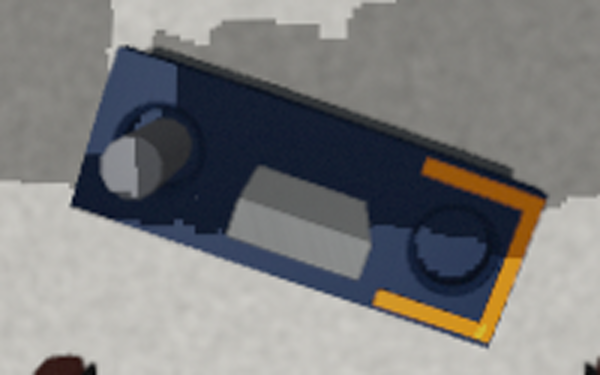

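Run:
```python
from h import *
def comp(mm,min=30):
    nn,l,st,ce=cv2.connectedComponentsWithStats(mm.astype(np.uint8)); return [(l==i) for i in range(1,nn) if st[i,4]>=min]
def rect(q,name):
    r=cv2.minAreaRect((q[:,:2]*1000).astype(np.float32));print(name,'c',np.round(r[0],1),'size',np.round(r[1],1),'ang',round(r[2],1))
# specimen tops
for n in ['scene','side']:
    c=load(n,'0');P=cloud(c);h=cv2.cvtColor(c['image'],cv2.COLOR_RGB2HSV)
    b=(P[...,2]>.0)*1.
    m=(P[...,2]>.061)&(P[...,2]<.07)&(P[...,0]>.38)&(P[...,0]<.58)&(P[...,1]>.19)&(P[...,1]<.36)
    for k in comp(m,8):
        v,u=np.nonzero(k);q=plane(c,u.mean(),v.mean(),.065)
        print(n,'top px',u.mean().round(1),v.mean().round(1),len(u),'hue',np.median(h[k],axis=0),(q*1000).round(1))
    # reader top
    m=(P[...,2]>.028)&(P[...,2]<.042)&(P[...,0]>.4)&(P[...,0]<.66)&(P[...,1]>-.4)&(P[...,1]<-.18)
    v,u=np.nonzero(m); m2=max(comp(m),key=lambda k:k.sum());v,u=np.nonzero(m2)
    q=np.array([plane(c,a,b_,.035) for a,b_ in zip(u,v)]);rect(q,n+' reader')
    H,S,V=cv2.split(h);o=max(comp(m&(H>=3)&(H<=18)&(S>150)),key=lambda k:k.sum());v,u=np.nonzero(o)
    q=np.array([plane(c,a,b_,.035) for a,b_ in zip(u,v)]);rect(q,n+' frame')
    m=(P[...,2]>.01)&(P[...,2]<.022)&(P[...,0]>.37)&(P[...,0]<.6)&(P[...,1]>.17)&(P[...,1]<.38)
    v,u=np.nonzero(m);rect(np.array([plane(c,a,b_,.018) for a,b_ in zip(u,v)]),n+' tray')
c=load('wrist','0');P=wcloud(c);Z=P[...,2]
reg=(P[...,0]>.48)&(P[...,0]<.7)&(abs(P[...,1])<.1)
m=reg&(Z>.041)&(Z<.056);m=max(comp(m),key=lambda k:k.sum());v,u=np.nonzero(m)
rect(wplane(c,np.stack([u,v],1),.048),'plate')
m=reg&(Z>.106)&(Z<.122);v,u=np.nonzero(m);rect(wplane(c,np.stack([u,v],1),.114),'blade top');
m=reg&(Z>.088)&(Z<.1);ks=comp(m,10)
for k in ks:
    v,u=np.nonzero(k);print('z.094',len(u),u.mean(),v.mean());rect(wplane(c,np.stack([u,v],1),.094),'')
g=c['image'][...,::-1]
print('plate z',np.median(Z[reg&(Z>.041)&(Z<.056)]))
# pocket: depth below plate inside
m=reg&(Z<.041)&(Z>.025)
for k in comp(m,20):
    v,u=np.nonzero(k);q=P[k];print('pocketfloor?',len(u),u.mean().round(1),v.mean().round(1),(np.median(q,0)*1000).round(1))
```

```text
scene top px 378.8 168.6 36 hue [ 18.   31.5 183.5] [451.9 318.8  65. ]
scene top px 353.6 172.1 37 hue [110. 235. 142.] [440.4 250.8  65. ]
scene top px 389.5 182.8 41 hue [ 12. 255. 188.] [517.  302.3  65. ]
scene top px 365.4 185.9 42 hue [112.  43.  13.] [504.7 241.5  65. ]
scene reader c [ 529.7 -293.3] size [181.8 108.7] ang 12.3
scene frame c [ 522.4 -294.2] size [154.9  82.9] ang 12.2
scene tray c [485.  272.5] size [142.5 149.5] ang 79.4
side top px 275.4 339.4 120 hue [101.5  34.   17. ] [500.4 244.5  65. ]
side top px 317.0 346.6 131 hue [109. 235. 153.] [436.2 253.4  65. ]
side top px 264.0 376.6 147 hue [ 14. 255. 209.] [512.9 304.7  65. ]
side top px 309.0 390.5 162 hue [ 28.  32. 204.] [448.1 321.2  65. ]
side reader c [ 521.6 -283. ] size [175.9 112.4] ang 12.5
side frame c [ 520.7 -290.4] size [155.6  88.1] ang 12.1
side tray c [479.4 276.4] size [138.6 135. ] ang 79.5
plate c [587.4   8.5] size [ 60.7 159.5] ang 70.8
blade top c [587.9   9.3] size [12.9 39.6] ang 71.0
z.094 372 213.63172043010752 175.33333333333334
 c [536.   26.5] size [20.1 18.8] ang 76.7
z.094 110 272.42727272727274 188.8181818181818
 c [589.8  13.8] size [ 2.5 39.4] ang 70.4
plate z 0.04639578265569383
pocketfloor? 29 226.6 139.9 [538.8  56.8  34.8]
pocketfloor? 56 266.2 153.1 [581.2  41.8  34.3]
pocketfloor? 164 226.7 166.2 [539.6  31.5  32.6]
pocketfloor? 26 309.0 167.6 [626.1  26.6  36. ]
pocketfloor? 22 339.4 179.4 [660.   14.   34.7]
pocketfloor? 497 320.1 201.9 [639.8 -12.1  32.6]
```

Four tray specimens are candidates, by scene pixels: orange (389,183), blue (354,172), black (365,186) and white (379,169). The enlarged crop confirms the orange one, at about (515, 304) mm. I'll move above it with the jaws turned 45° so they stay clear of the black and white neighbours.

Request:
arm_command([
  [0.3, [-17, 60, 0], 0.157],
  [0.3, [-34, 120, 0], 0.314],
  [0.3, [-51, 180, 0], 0.471],
  [0.3, [-68, 240, 0], 0.628],
  [0.3, [-85, 303, 0], 0.785],
], force=15)

```text
time_s: 0.78
ee_pos: [0.5148, 0.3021, 0.4044]
orientation: [-3.141, 0.0, 2.361]
force: [0.8, -0.3, -0.1]
opening: 0.649
```

Request:
arm_command([
  [0.3, [0, 0, -30], 0],
  [0.3, [0, 0, -60], 0],
  [0.3, [0, 0, -80], 0],
  [0.3, [0, 0, -80], 0],
  [0.3, [0, 0, -80], 0],
])

```text
time_s: 1.4
ee_pos: [0.516, 0.3002, 0.326]
orientation: [3.14, 0.0, 2.355]
force: [-0.2, 0.3, 0.2]
opening: 0.648
```

Run:
```python
from h import *
for n in ['wrist','side']:grab(n,'1')
s=sense();print(s['time_s'],s['ee_pos'],s['orientation'],s['opening'],s['q'])
```

```text
1.5 [0.51605061 0.30021914 0.32646789] [3.13896908e+00 8.34245999e-04 2.35535954e+00] 0.6477410845936065 [ 4.69916946e-01  8.01206951e-02  1.38030498e+00  1.87658948e-05
  1.67841402e+00 -3.14645326e-01]
```

View pics/wrist_1.png

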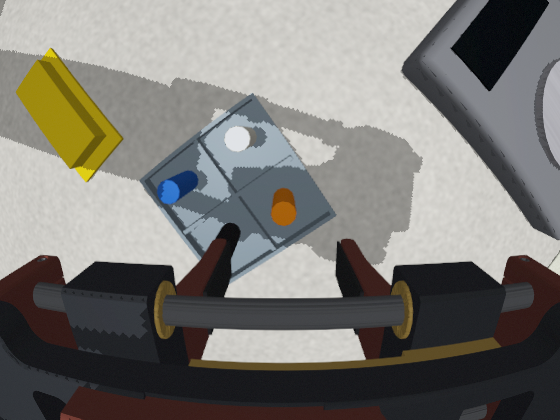

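Run:
```python
from h import *
c=load('wrist','1');P=wcloud(c);Z=P[...,2]
reg=(P[...,0]>.4)&(P[...,0]<.58)&(P[...,1]>.18)&(P[...,1]<.36)&(Z>.061)&(Z<.069)
nn,l,st,ce=cv2.connectedComponentsWithStats(reg.astype(np.uint8))
for i in range(1,nn):
    if st[i,4]>40:
        v,u=np.nonzero(l==i);q=wplane(c,np.stack([u,v],1),.065)*1000
        (x,y),r=cv2.minEnclosingCircle(q[:,:2].astype(np.float32));print(st[i],'hue',np.median(cv2.cvtColor(c['image'],cv2.COLOR_RGB2HSV)[l==i],0),q.mean(0).round(1),'circ',x,y,r)
print(sense()['ee_pos'])
```

```text
[224 126  26  26 510] hue [105.   7. 230.] [448.2 319.1  65. ] circ 448.0483703613281 319.13427734375 9.722204208374023
[157 180  24  24 428] hue [107. 194. 205.] [436.5 251.8  65. ] circ 436.6991271972656 252.03988647460938 10.240139961242676
[271 201  26  25 484] hue [ 16. 237. 166.] [512.6 303.3  65. ] circ 512.6369018554688 303.1795654296875 9.730463027954102
[0.51605061 0.30021914 0.32646789]
```

Request:
arm_command([
  [0.3, [-3, 3, 0], 0],
  [0.3, [-3, 3, -25], 0],
  [0.3, [-3, 3, -50], 0],
  [0.3, [-3, 3, -50], 0],
  [0.3, [-3, 3, -50], 0],
])

```text
time_s: 2.12
ee_pos: [0.5129, 0.3035, 0.2761]
orientation: [3.14, 0.0, 2.356]
force: [0.9, 0.6, 0.3]
opening: 0.649
```

Run:
```python
from h import *
for i in range(3):print(sense()['ee_pos'])
grab('wrist','2');c=load('wrist','2');P=wcloud(c);Z=P[...,2]
print(sense()['ee_pos'],sense()['force'])
reg=(P[...,0]>.4)&(P[...,0]<.58)&(P[...,1]>.18)&(P[...,1]<.36)&(Z>.061)&(Z<.069)
nn,l,st,ce=cv2.connectedComponentsWithStats(reg.astype(np.uint8))
for i in range(1,nn):
    if st[i,4]>40:
        v,u=np.nonzero(l==i);q=wplane(c,np.stack([u,v],1),.065)*1000
        (x,y),r=cv2.minEnclosingCircle(q[:,:2].astype(np.float32));print(st[i],'hue',np.median(cv2.cvtColor(c['image'],cv2.COLOR_RGB2HSV)[l==i],0),q.mean(0).round(1),'circ',x,y,r)
```

```text
[0.51286444 0.30351703 0.27605441]
[0.51286444 0.30351703 0.27605441]
[0.51286444 0.30351703 0.27605441]
[0.51296775 0.30355375 0.27645109] [-0.36410911 -1.12010095 -0.36792536]
[210 133  32  33 798] hue [105.   6. 236.] [448.4 319.4  65. ] circ 448.3710021972656 319.3380126953125 9.789799690246582
[131 198  27  30 601] hue [107. 199. 209.] [436.5 252.3  65. ] circ 436.6260986328125 252.30372619628906 10.12273120880127
[268 225  31  31 701] hue [ 17. 237. 171.] [512.2 303.3  65. ] circ 512.1198120117188 303.246337890625 9.902864456176758
```

View pics/wrist_2.png

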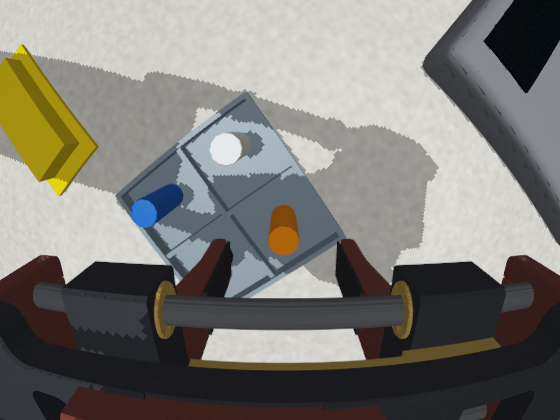

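Request:
arm_command([
  [0.3, [0, 0, -20], 0],
  [0.3, [0, 0, -40], 0],
  [0.3, [0, 0, -60], 0],
  [0.3, [0, 0, -70], 0],
  [0.3, [0, 0, -70], 0],
])

```text
time_s: 2.8
ee_pos: [0.5124, 0.3032, 0.2031]
orientation: [-3.139, -0.001, 2.356]
force: [0.2, 0.4, 0.1]
opening: 0.649
```

Request:
arm_command([
  [-1, [0, 0, 0], 0],
  [-1, [0, 0, 0], 0],
  [-1, [0, 0, 0], 0],
  [-1, [0, 0, 0], 0],
  [-1, [0, 0, 0], 0],
], force=15)

```text
time_s: 3.42
ee_pos: [0.5128, 0.3034, 0.2049]
orientation: [3.141, 0.0, 2.356]
force: [0.4, 0.2, 1.4]
opening: 0.227
```

Request:
arm_command([
  [-1, [0, 0, 20], 0],
  [-1, [0, 0, 50], 0],
  [-1, [0, 0, 85], 0],
  [-1, [0, 0, 115], 0],
  [-1, [0, 0, 130], 0],
])

```text
time_s: 4.05
ee_pos: [0.5128, 0.3034, 0.3383]
orientation: [3.137, 0.001, 2.356]
force: [-0.1, -0.3, -1.1]
opening: 0.223
```

Request:
arm_command([
  [-1, [12, -30, 0], 0.05],
  [-1, [30, -75, 0], 0.13],
  [-1, [50, -125, 0], 0.21],
  [-1, [70, -172, 0], 0.3],
  [-1, [85, -210, 0], 0.38],
])

```text
time_s: 4.68
ee_pos: [0.5981, 0.0914, 0.3344]
orientation: [-3.141, -0.001, 2.738]
force: [0.7, 0.2, 0.3]
opening: 0.225
```

Request:
arm_command([
  [-1, [15, -35, 0], 0.03],
  [-1, [28, -68, 0], 0.071],
  [-1, [38, -92, 0], 0.071],
  [-1, [42, -103, 0], 0.071],
  [-1, [42, -103, 0], 0.071],
])

```text
time_s: 5.3
ee_pos: [0.6398, -0.0099, 0.3343]
orientation: [3.142, -0.001, 2.806]
force: [-0.3, -0.3, 0.3]
opening: 0.224
```

Run:
```python
from h import *
for n in ['wrist','scene','side']:grab(n,'3')
s=sense();print(s['time_s'],s['ee_pos'],s['orientation'],s['opening'],s['q'])
c=load('wrist','3');P=wcloud(c);Z=P[...,2]
reg=(P[...,0]>.48)&(P[...,0]<.7)&(abs(P[...,1])<.1)
m=reg&(Z>.106)&(Z<.122);v,u=np.nonzero(m);print(len(u),cv2.minAreaRect((wplane(c,np.stack([u,v],1),.114)[:,:2]*1000).astype(np.float32)) if len(u)>5 else '')
```

```text
5.45 [ 0.63950755 -0.00865034  0.33469725] [ 3.14124330e+00 -2.61425223e-04  2.80784418e+00] 0.22409392353235774 [-6.68182205e-02  1.95058768e-01  1.24046082e+00  4.09685084e-04
  1.70623307e+00 -1.30381074e+00]
1198 ((586.8263549804688, 8.010626792907715), (11.085960388183594, 38.814659118652344), 70.95535278320312)
```

View pics/wrist_3.png

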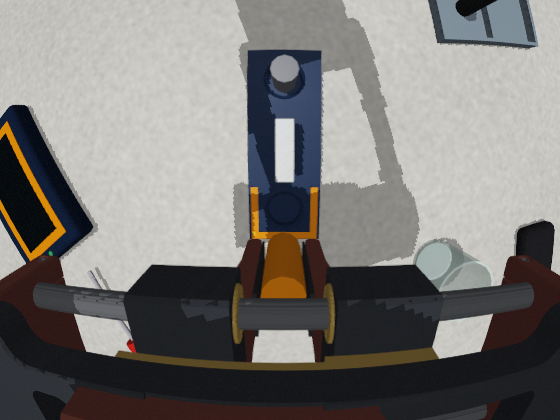

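View pics/scene_3.png

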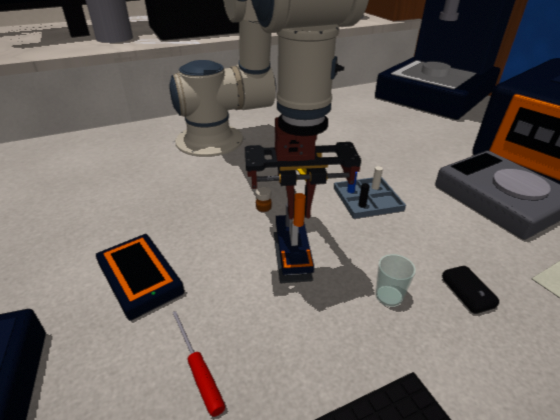

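Run:
```python
from h import *
from scipy.optimize import least_squares
c=load('wrist','3');P=wcloud(c);Z=P[...,2];h=cv2.cvtColor(c['image'],cv2.COLOR_RGB2HSV)
print('ee',c['ee'])
reg=(P[...,0]>.48)&(P[...,0]<.7)&(abs(P[...,1])<.1)
m=(reg&(Z>.041)&(Z<.056)).astype(np.uint8);v,u=np.nonzero(m)
q=wplane(c,np.stack([u,v],1),.048)*1000;r=cv2.minAreaRect(q[:,:2].astype(np.float32));print('plate',r)
m=reg&(Z<.041)&(Z>.025);m[:190]=0;m[232:]=0;m[:,:262]=0;m[:,312:]=0
v,u=np.nonzero(m);print('pocketfloor px',len(u),u.mean(),v.mean(),'floor box',u.min(),u.max(),v.min(),v.max(),(wplane(c,[[u.mean(),v.mean()]],.034)*1000).round(1))
o=(h[...,0]>=5)&(h[...,0]<=20)&(h[...,1]>170)&(Z>.1)&(Z<.2)
q=P[o]*1000;print(len(q),q.min(0),q.max(0))
f=least_squares(lambda p:np.hypot(q[:,0]-p[0],q[:,1]-p[1])-10,[639,-9],loss='soft_l1');print('orange axis',f.x,np.std(f.fun))
for lo,hi in((105,130),(130,160)):
    s=q[(q[:,2]>lo)&(q[:,2]<hi)]
    if len(s)>30:print(lo,len(s),least_squares(lambda p:np.hypot(s[:,0]-p[0],s[:,1]-p[1])-10,[639,-9],loss='soft_l1').x)
```

```text
ee [ 0.63975368 -0.00992832  0.33433005]
plate ((587.10595703125, 8.129810333251953), (60.05426025390625, 158.32098388671875), 70.73230743408203)
pocketfloor px 762 283.9803149606299 209.0958005249344 floor box 269 299 194 224 [[640.9 -10.6  34. ]]
2403 [629.29889305 -20.76108631 132.17572642] [643.09074387  -0.76046431 193.28465867]
orange axis [640.4496036  -11.30680853] 2.0529431238256635
130 544 [640.0399437  -11.19789353]
```

Run:
```python
from h import *
b=load('wrist','3')['image'][40:310,200:370,::-1];cv2.imwrite('pics/c3.png',cv2.resize(b,None,fx=2.2,fy=2.2,interpolation=2))
```

```text
(no output)
```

View pics/c3.png

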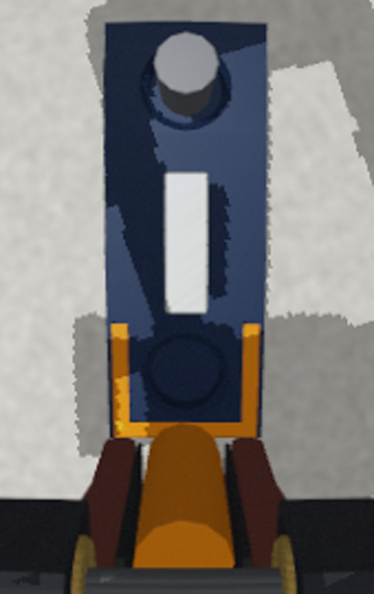

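The enlarged wrist crop shows the pocket directly under the held orange. The two axes agree to about 1 mm, so I'll lower it.

Request:
arm_command([
  [-1, [0, 0, -20], 0],
  [-1, [0, 0, -40], 0],
  [-1, [0, 0, -60], 0],
  [-1, [0, 0, -75], 0],
  [-1, [0, 0, -78], 0],
])

```text
time_s: 6.08
ee_pos: [0.6394, -0.0097, 0.2545]
orientation: [-3.141, -0.003, 2.807]
force: [-0.0, -1.0, -0.1]
opening: 0.223
```

Request:
arm_command([
  [-1, [0, 0, -5], 0],
  [-1, [0, 0, -10], 0],
  [-1, [0, 0, -15], 0],
  [-1, [0, 0, -20], 0],
  [-1, [0, 0, -20], 0],
])

```text
time_s: 6.7
ee_pos: [0.6396, -0.0097, 0.236]
orientation: [-3.141, -0.001, 2.807]
force: [-0.1, 1.2, -0.1]
opening: 0.223
```

Run:
```python
from h import *
for n in ['side']:grab(n,'4')
s=sense();print(s['time_s'],s['ee_pos'],s['force'],s['opening'])
b=load('side','4')['image'][140:300,160:330,::-1];cv2.imwrite('pics/c4.png',cv2.resize(b,None,fx=3.5,fy=3.5,interpolation=2))
```

```text
6.75 [ 0.6396735  -0.00966586  0.23636983] [ 0.0239027  -0.12524374 -0.36045162] 0.22940682607235635
```

View pics/c4.png

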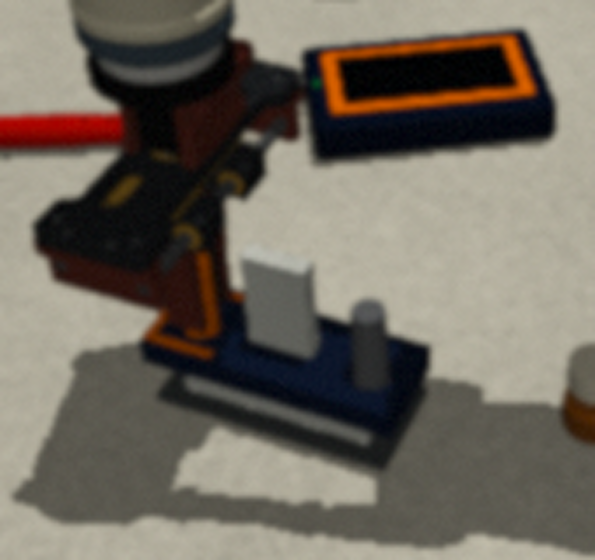

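Request:
arm_command([
  [-1, [0, 0, -1], 0],
  [-1, [0, 0, -2], 0],
  [-1, [0, 0, -2], 0],
  [-1, [0, 0, -2], 0],
  [-1, [0, 0, -2], 0],
], force=15)

```text
time_s: 7.38
ee_pos: [0.6398, -0.0096, 0.2349]
orientation: [3.141, 0.0, 2.807]
force: [0.4, -0.5, 1.6]
opening: 0.227
```

Request:
arm_command([
  [-0.45, [0, 0, 0], 0],
  [-0.2, [0, 0, 0], 0],
  [0, [0, 0, 0], 0],
  [0.1, [0, 0, 0], 0],
  [0.1, [0, 0, 0], 0],
])

```text
time_s: 8.0
ee_pos: [0.6397, -0.0097, 0.2346]
orientation: [-3.142, -0.0, 2.807]
force: [0.3, -0.2, -0.1]
opening: 0.548
```

Request:
arm_command([
  [0.1, [0, 0, 25], 0],
  [0.1, [0, 0, 55], 0],
  [0.1, [0, 0, 85], 0],
  [0.1, [0, 0, 100], 0],
  [0.1, [0, 0, 100], 0],
])

```text
time_s: 8.62
ee_pos: [0.6399, -0.0097, 0.3357]
orientation: [3.141, 0.002, 2.807]
force: [-0.7, -0.8, 0.0]
opening: 0.551
```

Request:
arm_command([
  [0.1, [8, -3, 0], 0],
  [0.1, [20, -7, 0], 0],
  [0.1, [28, -10, 0], 0],
  [0.1, [28, -10, 0], 0],
  [0.1, [28, -10, 0], 0],
])

```text
time_s: 9.25
ee_pos: [0.6677, -0.0196, 0.3341]
orientation: [-3.141, -0.001, 2.807]
force: [0.6, -0.4, 0.8]
opening: 0.552
```

```bash
cat > m.py <<'E'
from h import *
def meas(t):
    grab('wrist',t);c=load('wrist',t);P=wcloud(c);Z=P[...,2]*1000;X=P[...,0]*1000;Y=P[...,1]*1000
    print('t',sense()['time_s'],'ee',c['ee'])
    reg=(X>480)&(X<700)&(abs(Y)<100)
    for nm,lo,hi,z in(('plate',41,56,48),('blade',106,122,114),('tops',88,100,94)):
        m=(reg&(Z>lo)&(Z<hi)).astype(np.uint8)
        nn,l,st,ce=cv2.connectedComponentsWithStats(m)
        for i in range(1,nn):
            if st[i,4]>60:
                v,u=np.nonzero(l==i);q=wplane(c,np.stack([u,v],1),z/1000)[:,:2]*1000
                print(nm,st[i,4],ce[i].round(),[np.round(a,1) for a in cv2.minAreaRect(q.astype(np.float32))],'z',np.median(Z[l==i]).round(1))
E
python3 - <<'E'
from m import *
meas('5');grab('scene','5');grab('side','5')
E
```

```text
t 9.3 ee [ 0.6676911  -0.01963792  0.3340778 ]
plate 10275 [284. 113.] [array([587.2,   8.1]), array([ 60.1, 158.7]), np.float64(70.8)] z 46.4
plate 87 [284.  53.] [array([542.1,  23.9]), array([17.8,  7.5]), np.float64(73.6)] z 49.7
blade 1261 [284. 103.] [array([587.7,   8. ]), array([11.5, 39.5]), np.float64(70.8)] z 112.3
tops 631 [284.  28.] [array([536.4,  25.9]), array([19.4, 20.1]), np.float64(55.5)] z 92.2
tops 616 [283. 186.] [array([639.2, -10.6]), array([18.4, 19.4]), np.float64(59.2)] z 92.3
```

View pics/wrist_5.png

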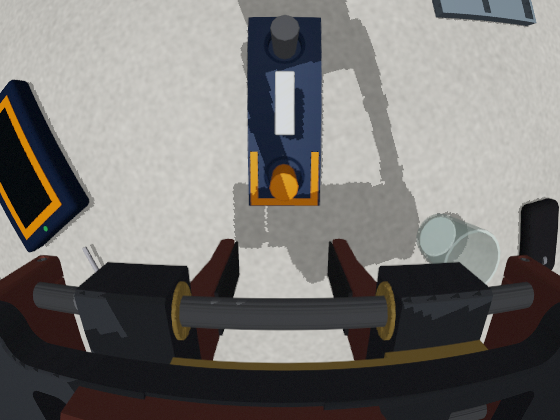

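View pics/side_5.png

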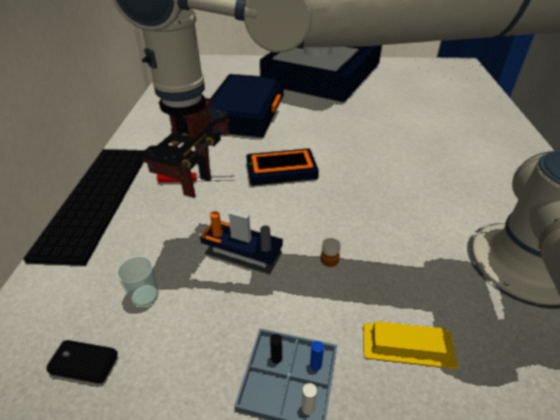

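Side view: the orange stands at (215,222) and the grey at (265,237). The wrist depth puts both tops at the same height, and the orange at (639,-11), on the pocket centre. Next I'll grip the handle.

Request:
arm_command([
  [0.1, [-20, 7, 0], 0],
  [0.1, [-45, 16, 0], 0],
  [0.1, [-70, 24, 0], 0],
  [0.1, [-80, 28, 0], 0],
  [0.1, [-80, 28, 0], 0],
], force=40)

```text
time_s: 10.02
ee_pos: [0.5875, 0.0085, 0.3352]
orientation: [3.141, 0.001, 2.807]
force: [0.7, -0.2, -0.5]
opening: 0.554
```

Request:
arm_command([
  [0.1, [0, 0, -20], 0],
  [0.1, [0, 0, -40], 0],
  [0.1, [0, 0, -60], 0],
  [0.1, [0, 0, -75], 0],
  [0.1, [0, 0, -75], 0],
])

```text
time_s: 10.65
ee_pos: [0.5874, 0.0083, 0.2573]
orientation: [-3.141, -0.003, 2.807]
force: [0.1, -0.3, 0.5]
opening: 0.549
```

Request:
arm_command([
  [-0.3, [0, 0, 0], 0],
  [-0.5, [0, 0, 0], 0],
  [-0.7, [0, 0, 0], 0],
  [-1, [0, 0, 0], 0],
  [-1, [0, 0, 0], 0],
], force=40)

```text
time_s: 11.28
ee_pos: [0.5878, 0.0084, 0.26]
orientation: [3.141, 0.001, 2.807]
force: [-0.0, 0.3, 1.4]
opening: 0.136
```

Request:
arm_command([
  [-1, [0, 0, 0], 0],
  [-1, [0, 0, 0], 0],
  [-1, [0, 0, 1], 0],
  [-1, [0, 0, 2], 0],
  [-1, [0, 0, 4], 0],
])

```text
time_s: 11.9
ee_pos: [0.5874, 0.0082, 0.2626]
orientation: [-3.141, -0.002, 2.807]
force: [-0.9, -0.7, -3.5]
opening: 0.133
```

Run:
```python
from m import *
meas('6');grab('scene','6');grab('side','6')
b=load('side','6')['image'][140:300,160:330,::-1];cv2.imwrite('pics/c6.png',cv2.resize(b,None,fx=3.5,fy=3.5,interpolation=2))
s=sense();print(s['force'],s['torque'],s['q'])
```

```text
t 11.95 ee [0.587449   0.0082397  0.26257677]
plate 11344 [283. 179.] [array([557.2,  17.6]), array([60.7, 99. ]), np.float64(70.8)] z 49.0
blade 2151 [283. 268.] [array([578.3,  10.2]), array([27., 27.]), np.float64(25.8)] z 114.9
tops 1434 [283. 157.] [array([534.1,  25.6]), array([19., 19.]), np.float64(25.9)] z 95.1
tops 181 [283. 231.] [array([567.3,  14. ]), array([11.5,  4.4]), np.float64(68.2)] z 94.4
tops 151 [261. 249.] [array([572.7,   0.9]), array([8.5, 5.7]), np.float64(63.0)] z 94.4
tops 155 [305. 250.] [array([580.,  21.]), array([8.4, 5.7]), np.float64(75.2)] z 94.6
tops 734 [282. 351.] [array([633.9,  -9.9]), array([19.4, 18.6]), np.float64(70.8)] z 94.6
[-0.12540611 -0.76946662 -3.33546861] [ 0.11737319 -0.11032008  0.00976728] [-4.37663561e-02  7.66424242e-02  1.49607745e+00 -9.22054908e-05
  1.56936405e+00 -1.27965770e+00]
```

View pics/c6.png

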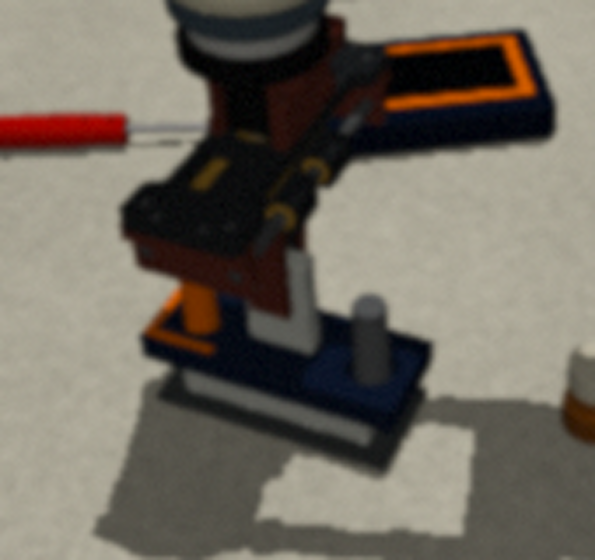

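View pics/wrist_6.png

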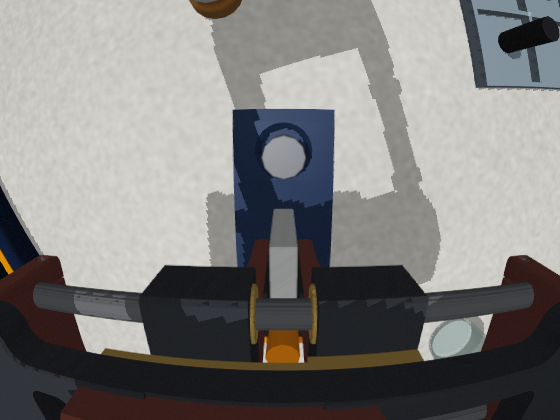

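Request:
arm_command([
  [-1, [0, 0, 4], 0],
  [-1, [0, 0, 10], 0],
  [-1, [0, 0, 18], 0],
  [-1, [0, 0, 27], 0],
  [-1, [0, 0, 36], 0],
])

```text
time_s: 12.68
ee_pos: [0.5878, 0.0083, 0.3006]
orientation: [3.141, 0.001, 2.807]
force: [0.6, -0.1, -4.0]
opening: 0.134
```

Request:
arm_command([
  [-1, [0, 0, 10], 0],
  [-1, [0, 0, 20], 0],
  [-1, [0, 0, 30], 0],
  [-1, [0, 0, 40], 0],
  [-1, [0, 0, 45], 0],
])

```text
time_s: 13.3
ee_pos: [0.5878, 0.0084, 0.3457]
orientation: [3.141, 0.001, 2.807]
force: [-0.6, 0.8, -3.7]
opening: 0.137
```

Run:
```python
from h import *
grab('side','7');grab('wrist','7');s=sense();print(s['time_s'],s['ee_pos'],s['orientation'],s['force'],s['opening'])
```

```text
13.4 [0.58780856 0.0083539  0.34547163] [3.14127020e+00 1.13652743e-03 2.80685287e+00] [-0.12217314 -0.0883836  -4.68442144] 0.13101634237576085
```

View pics/side_7.png

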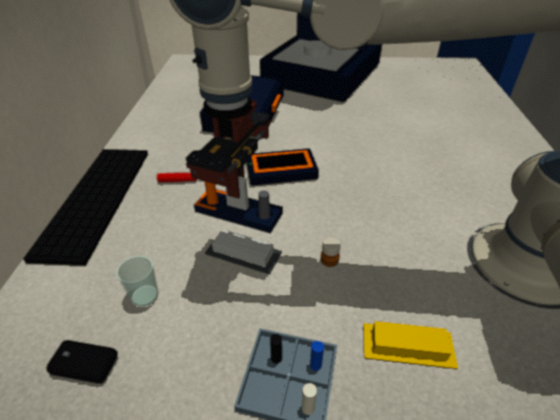

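The carrier is lifted level off its stand (stand now bare at (243,250)), and both specimens are seated. Moving to the reader.

Request:
arm_command([
  [-1, [-2, -8, 0], 0.02],
  [-1, [-6, -26, 0], 0.06],
  [-1, [-12, -53, 0], 0.11],
  [-1, [-18, -83, 0], 0.16],
  [-1, [-25, -114, 0], 0.21],
])

```text
time_s: 14.02
ee_pos: [0.5622, -0.1069, 0.344]
orientation: [-3.141, -0.001, 3.019]
force: [0.8, -0.6, -3.9]
opening: 0.136
```

Request:
arm_command([
  [-1, [-7, -31, 0], 0.055],
  [-1, [-14, -62, 0], 0.11],
  [-1, [-21, -93, 0], 0.165],
  [-1, [-27, -120, 0], 0.22],
  [-1, [-32, -144, 0], 0.265],
])

```text
time_s: 14.65
ee_pos: [0.53, -0.2511, 0.3439]
orientation: [3.141, -0.001, -3.0]
force: [-0.4, 0.3, -3.3]
opening: 0.133
```

Request:
arm_command([
  [-1, [-4, -18, 0], 0.04],
  [-1, [-7, -31, 0], 0.06],
  [-1, [-9, -39, 0], 0.07],
  [-1, [-9, -42, 0], 0.073],
  [-1, [-9, -42, 0], 0.073],
])

```text
time_s: 15.28
ee_pos: [0.5218, -0.2916, 0.3445]
orientation: [3.141, -0.0, -2.928]
force: [0.6, -0.3, -3.9]
opening: 0.137
```

Run:
```python
from h import *
for n in ('scene','side','wrist'):grab(n,'8')
s=sense();print(s['time_s'],s['ee_pos'],s['orientation'],s['force'],s['opening'])
c=load('wrist','8');P=wcloud(c);X,Y,Z=[P[...,i]*1000 for i in range(3)]
reg=(abs(X-521)<130)&(abs(Y+292)<130)
for nm,lo,hi in(('plate',124,142),('tops',172,186),('reader',25,45)):
    m=(reg&(Z>lo)&(Z<hi)).astype(np.uint8);nn,l,st,ce=cv2.connectedComponentsWithStats(m)
    for i in range(1,nn):
        if st[i,4]>80:
            q=P[l==i][:,:2]*1000;print(nm,st[i,4],ce[i].round(),[np.round(a,1) for a in cv2.minAreaRect(q.astype(np.float32))],'z',np.percentile(Z[l==i],[5,50,95]).round(1))
            if nm=='plate':
                A=np.c_[q,np.ones(len(q))];k=np.linalg.lstsq(A,Z[l==i],rcond=None)[0];print('slope',k[:2])
for n in ('scene','side'):
    c=load(n,'8');P=cloud(c);X,Y,Z=[P[...,i]*1000 for i in range(3)];h=cv2.cvtColor(c['image'],cv2.COLOR_RGB2HSV)
    o=(abs(X-521)<130)&(abs(Y+292)<130)&(Z>25)&(Z<45)&(h[...,0]<19)&(h[...,1]>150)
    v,u=np.nonzero(o);q=np.array([plane(c,a,b,.035)[:2]*1000 for a,b in zip(u,v)],np.float32);print(n,'frame',len(u),[np.round(a,1) for a in cv2.minAreaRect(q)])
    for nm,lo,hi in(('plate',124,142),('tops',174,190)):
        m=(abs(X-521)<130)&(abs(Y+292)<130)&(Z>lo)&(Z<hi);q=P[m][:,:2]*1000
        print(n,nm,m.sum(),[np.round(a,1) for a in cv2.minAreaRect(q.astype(np.float32))] if m.sum()>5 else '')
```

```text
15.425 [ 0.52190466 -0.29119961  0.34468201] [ 3.14151119e+00  1.50794841e-04 -2.92775874e+00] [ 0.65124635 -0.17470194 -3.98905621] 0.1361264212617783
plate 11388 [283. 179.] [array([ 491. , -298.7]), array([98.9, 60.6]), np.float64(12.1)] z [129.7 131.  132.1]
slope [0.00303801 0.00134826]
tops 1432 [283. 157.] [array([ 467.1, -303.9]), array([19., 19.]), np.float64(57.2)] z [175.9 177.  178.1]
tops 232 [283. 233.] [array([ 501.6, -296.5]), array([ 1.5, 11.5]), np.float64(13.3)] z [172.9 179.4 185.4]
tops 196 [261. 252.] [array([ 512.7, -304.6]), array([8.3, 3.4]), np.float64(82.1)] z [173.  180.1 185.5]
tops 200 [305. 252.] [array([ 508.6, -284.4]), array([3.7, 8.2]), np.float64(38.7)] z [172.9 179.9 185.2]
tops 674 [282. 352.] [array([ 572.1, -281.8]), array([15.2, 19.5]), np.float64(13.3)] z [173.1 176.7 177.7]
reader 3093 [265. 179.] [array([ 509.5, -297.8]), array([154.3, 110.5]), np.float64(12.2)] z [26.7 30.6 32.2]
scene frame 944 [array([ 522.4, -294.1]), array([155.1,  82.9]), np.float64(12.3)]
scene plate 1510 [array([ 523.5, -290.8]), array([163.3,  60.6]), np.float64(12.2)]
scene tops 279 [array([ 527.8, -290.8]), array([125.8,  29.8]), np.float64(16.9)]
side frame 715 [array([ 521. , -290.1]), array([156.6,  88.2]), np.float64(12.4)]
side plate 859 [array([ 520.7, -289.9]), array([160.5,  65.9]), np.float64(12.5)]
side tops 173 [array([ 521.2, -286.9]), array([128.1,  26.3]), np.float64(12.6)]
```

View pics/scene_8.png

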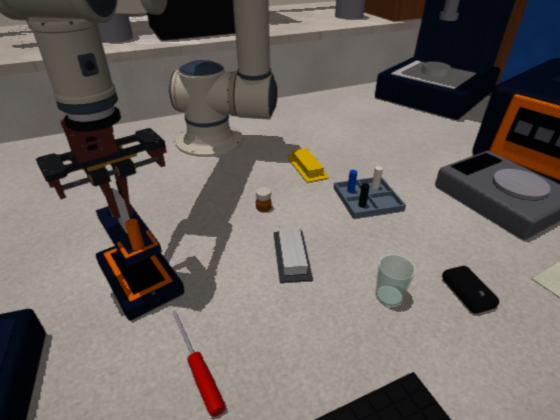

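View pics/wrist_8.png

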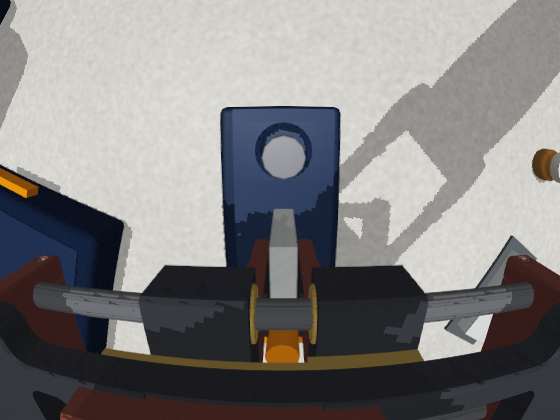

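View pics/side_8.png

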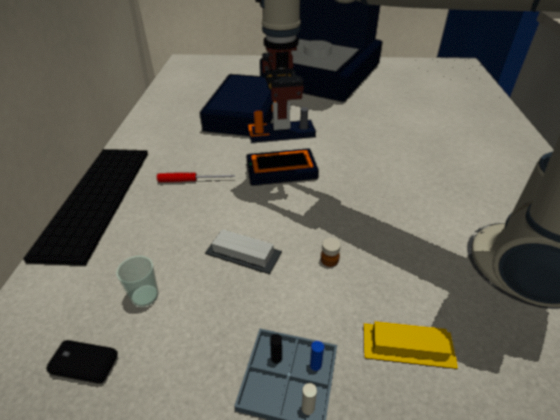

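All three views agree: the carrier is over the window centre, aligned and level, with the underside about 79 mm above the glass. I'll let it settle once and hand in.

Request:
arm_command([
  [-1, [0, 0, 0], 0],
  [-1, [0, 0, 0], 0],
  [-1, [0, 0, 0], 0],
  [-1, [0, 0, 0], 0],
  [-1, [0, 0, 0], 0],
])

```text
time_s: 16.05
ee_pos: [0.5217, -0.2917, 0.3446]
orientation: [3.142, -0.0, -2.928]
force: [-0.4, 0.0, -5.1]
opening: 0.135
```

Run:
```python
from h import *
s=sense();print(s['ee_pos'],np.abs(s['joint_vel']).max(),s['force'],s['opening'])
print(hand_in())
```

```text
[ 0.52173221 -0.29167864  0.34459978] 0.0016387624252764098 [-0.43901014  0.04612    -5.11435393] 0.13505466745632702
the job is handed in; nothing more can be done
None
```

I put the orange specimen in the carrier's orange-framed pocket, then lifted the carrier by its handle and handed in at about 16 s, still holding it over the reader window. No verdict was reported.

- **Seating:** Before the lift, the orange specimen's top was at the same height as the grey one's and about 1 mm from the pocket axis. In the hold, both tops were still level with each other.
- **Final hold:** The handle was within about 3 mm of the window centre and aligned with it to about 0.2°. The plate sloped under 0.004 rad and its underside was about 79 mm above the glass. The arm was still, with the grip holding the 12 mm blade.
- **Bystanders:** The other three specimens, the jar and the beaker showed no visible movement in the last scene and side pictures. I did not measure them again.
- **Disagreements:** The scene and side cameras differed by about 4 mm on positions. I used the close wrist views for the grasps and the average of the two for the reader.

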